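# Pack the ink box

### The job

Pack the wooden ink box: stand the two small ink bottles upright in the holes of its rack, one in each, and seat the tray squarely on the box over them, level and fully home. The tray is to carry the eraser in the card sleeve on one side of its grip and the metal sharpener on the other, each lying on the tray's floor. Leave the two large ink bottles (too tall to go under the tray) and the bare eraser where they are.

Things in the scene. Friction and masses are not known exactly. Their poses are not given: they have to be found in the camera images.
- ink_box: open wooden box fixed to the table, 94 (x) x 174 (y) x 64 mm high. Origin: centre of its underside, z up. Rack board inside, top 28 mm up, has two 54 mm square holes at x 0, y -34 and +34 mm, down to the floor 6 mm up. End walls (9 mm thick) and 30 mm of the sides next to them are 64 high; between, the sides (7 thick) are 30 high, so fingers pass over. Tray home: its grip point is 102 mm above this origin.
- tray_grip (a point): middle of the grip of the loose wooden tray, 94 (x) x 174 (y) mm, about 220 g: an upright board 10 mm thick in y, 50 wide in x; its top is 12 mm above this point, the tray's feet 46 below. Two cleats beneath, 8 mm high, go inside the box walls with 7 mm play in x, 6 in y, either way round. Floor 33 mm below the point, parted by the grip board: compartments 84 x 77 mm centred at y -43 and +43, walls 11 mm high.
- bottle_a_mid (a point): square SMALL ink bottle (brown), one of the two to pack: body 40 x 40 mm, 36 mm high, round black screw cap 32 mm across from 40 to 55 mm above the base (held by the cap, fingers stay above the rack board); about 130 g. Point: its centre, 27.5 mm above its base; z up, x and y square to its sides.
- bottle_b_mid (a point): square SMALL ink bottle (brown), one of the two to pack: body 40 x 40 mm, 36 mm high, round black screw cap 32 mm across from 40 to 55 mm above the base (held by the cap, fingers stay above the rack board); about 130 g. Point: its centre, 27.5 mm above its base; z up, x and y square to its sides.
- eraser_card_mid (a point): eraser in a green card sleeve, white ends showing, lying flat: 21 mm (its x) by 50 mm (y) by 12 mm high (solid to 10 mm), 20 g. Goes in the tray. Point: its centre, 6 mm above the table.
- metal_sharpener_mid (a point): small metal wedge pencil sharpener: 15 mm (its x) by 26 mm (y) by 14 mm high (solid to 12 mm), 18 g. Goes in the tray. Point: its centre, 7 mm above the table.
- ink_large_a_mid (a point): blue square LARGE ink bottle: body 46 x 46 mm, 41 mm high, black screw cap 32 mm across, 62 mm tall in all; too tall to go under the tray. Stays where it is. Point: its centre, 31 mm above its base.
- ink_large_b_mid (a point): black square LARGE ink bottle: body 46 x 46 mm, 41 mm high, black screw cap 32 mm across, 62 mm tall in all; too tall to go under the tray. Stays where it is. Point: its centre, 31 mm above its base.
- eraser_short_mid (a point): bare grey block eraser, no sleeve, 22 x 36 x 12 mm. Stays where it is. Point: its centre, 6 mm above the table.
- drawer_chest: small plywood drawer chest, fixed, shut and not used: an obstacle behind the work, 240 mm deep (x, from 109 mm before to 131 mm behind the origin), 300 mm wide (y), 232 mm high; ring knobs stand 23 mm out of its front, towards the robot. Origin: at the table, in the middle of its width.
Not all that is in view belongs to the job. What is shaped like the part that bears bottle_a_mid but purple or white is not meant.

How it is judged (in metres and radians):
At the end, for the whole second after the job is handed in: Small bottles upright, one in each hole (10 mm, on the floor); tray home on the rim (10 mm in x, 9 in y, 2.5 in height, 0.12 rad turn, 0.035 rad tilt); sleeved eraser flat in one of its compartments, sharpener in the other (5 mm in height). Nothing else moved over 25 mm ((((x of bottle_a_mid in the frame of ink_box between -0.01 and 0.01 m and y of bottle_a_mid in the frame of ink_box between -0.044 and -0.024 m and z of bottle_a_mid in the frame of ink_box between 0.0295 and 0.0375 m and angle between bottle_a_mid's own z axis and vertical below 0.1 rad) and (x of bottle_b_mid in the frame of ink_box between -0.01 and 0.01 m and y of bottle_b_mid in the frame of ink_box between 0.024 and 0.044 m and z of bottle_b_mid in the frame of ink_box between 0.0295 and 0.0375 m and angle between bottle_b_mid's own z axis and vertical below 0.1 rad)) or ((x of bottle_a_mid in the frame of ink_box between -0.01 and 0.01 m and y of bottle_a_mid in the frame of ink_box between 0.024 and 0.044 m and z of bottle_a_mid in the frame of ink_box between 0.0295 and 0.0375 m and angle between bottle_a_mid's own z axis and vertical below 0.1 rad) and (x of bottle_b_mid in the frame of ink_box between -0.01 and 0.01 m and y of bottle_b_mid in the frame of ink_box between -0.044 and -0.024 m and z of bottle_b_mid in the frame of ink_box between 0.0295 and 0.0375 m and angle between bottle_b_mid's own z axis and vertical below 0.1 rad))) and x of tray_grip in the frame of ink_box between -0.01 and 0.01 m and y of tray_grip in the frame of ink_box between -0.009 and 0.009 m and z of tray_grip in the frame of ink_box between 0.0995 and 0.1045 m and angle between the x axis of tray_grip and the x axis of ink_box, either way round below 0.12 rad and angle between tray_grip's own z axis and vertical below 0.035 rad and (((x of eraser_card_mid in the frame of tray_grip between -0.036 and 0.036 m and y of eraser_card_mid in the frame of tray_grip between 0.01 and 0.078 m and z of eraser_card_mid in the frame of tray_grip between -0.032 and -0.022 m) and (x of metal_sharpener_mid in the frame of tray_grip between -0.036 and 0.036 m and y of metal_sharpener_mid in the frame of tray_grip between -0.078 and -0.01 m and z of metal_sharpener_mid in the frame of tray_grip between -0.031 and -0.021 m)) or ((x of eraser_card_mid in the frame of tray_grip between -0.036 and 0.036 m and y of eraser_card_mid in the frame of tray_grip between -0.078 and -0.01 m and z of eraser_card_mid in the frame of tray_grip between -0.032 and -0.022 m) and (x of metal_sharpener_mid in the frame of tray_grip between -0.036 and 0.036 m and y of metal_sharpener_mid in the frame of tray_grip between 0.01 and 0.078 m and z of metal_sharpener_mid in the frame of tray_grip between -0.031 and -0.021 m)))); the robot touches nothing.
It fails at once if the blue large ink bottle is moved more than 25 mm from its place (distance of ink_large_a_mid from where it was at the start of the episode above 0.025 m).
It fails at once if the black large ink bottle is moved more than 25 mm from its place (distance of ink_large_b_mid from where it was at the start of the episode above 0.025 m).
It fails at once if the bare eraser is moved more than 25 mm from its place (distance of eraser_short_mid from where it was at the start of the episode above 0.025 m).
It also fails if it takes over 128 s, if anything falls off the work surface, if the arm or the gripper's body presses on something with over 40 N, if the wrist force passes 120 N, or if a joint passes its speed limit or range.

### The arm

A 6-joint arm with a two-finger parallel gripper is mounted at the origin on the work surface; the furniture and walls round the work are solid. World frame = base frame: x ahead of the robot, y to its left, z up, the work surface at z = 0. Lengths are in mm, angles in rad, forces in N, time in s.
With the tool pointing down it reaches from about 325 to 775 mm from the base axis. Payload 5.5 kg.
Tool frame: the origin (TCP) lies midway between the tips of the shut fingers; the grasp point (between the pads) lies 19 mm behind it; z points along the fingers, y is the line along which they close (so a half turn about z gives the same grasp; the last joint's range is limited). The gripper opens to 85 mm and grips with 20 to 120 N. Pads are 22 mm wide; open, the fingers measure 114 mm over their backs; the gripper's body (76 mm by 85 mm) begins 54 mm behind the grasp point. The pads swing forward as they close: fully open they stand 13 mm farther back than shut.
Start: joints at [1.279, 0.091, 1.231, -0, 1.82, -0.057], TCP at [139.593, 583.55, 231.275] pointing down, gripper open.
Joint ranges: [-2.87, 2.87], [-0.86, 2.18], [0.17, 2.46], [-1.51, 4.65], [0.06, 2.69], [-2.65, 2.65]. Speed limits (rad/s): [2.57, 2.57, 3.01, 3.14, 3.14, 3.14].

### API

Orientations are given as [roll, pitch, yaw] about the fixed x, y, z axes, in that order (R = Rz(yaw) Ry(pitch) Rx(roll)).
In Python, from station import get_state, grab_frame, close_job gives the robot as it stands. The module is installed in compiled form; this text tells all that it offers.
- The arm moves only by the tool servo_tool, never from a script. Its argument "plan" is a list of rows, each an object of numbers: "wx", "wy", "wz": the turn, a rotation vector about the world's x, y, z in degrees; "tx", "ty", "tz": the shift along the world's x, y, z in m; "fingers": the finger opening in m, from 0 to 0.0854. In form: [{"wx": .., "wy": .., "wz": .., "tx": .., "ty": .., "tz": .., "fingers": ..}, ...]. A call has exactly 10 rows; each row shifts and turns the commanded pose from where the row before left it; what a row does not reach is not made up. A row lasts 1/10 s, in which the tool goes at most 50 mm and 8.59 degrees, less where a joint would pass 70% of its speed; a pose out of reach is approached as far as the arm can. A call with a gripper value outside its range is refused whole. The fingers move at their own pace and stop on an object; "force" is the grip in N (left out, the last holds). Time passes only in rows, so rows that do not move let the fingers close, or fill a call up. It gives the time, the measured TCP pose, the force, the opening and the grip force at its end, in the units of the state.
- get_state(): the state, without advancing time (a new reading comes with each control period).
- grab_frame(name): name is "scene" or "top" or "wrist"; returns a dict with "img" (400x640x3 uint8, red, green, blue), "intrinsics" (3x3 intrinsics, pixels), "T" (4x4, takes a point from camera to world coordinates); the wrist camera has in their place "T_tool_cam" (4x4, takes a point from camera to tool coordinates, whose origin is the TCP and whose axes are the flange's). Camera axes: x right, y up, looking along -z (the intrinsics and any distortion apply to the point x, -y, -z); pixel columns grow to the right and rows downward; lengths in mm; the calibration is good to about 2 mm. A picture is of the moment at which its call begins: read the wrist's pose just before it. There is no depth.
- close_job(): hands the job in; it is judged then, once.
The state is a dict: "t": time; "joint_positions": joint angles; "joint_vel": joint speeds; "joint_torque": joint torques, N m; "tool_pos": TCP position; "orientation": TCP orientation; "ft_force": force on the tool from outside, world axes, zero at the start; "torque": the same for the moment, N m; "grip_width": finger opening in mm; "grip_force": force on a finger pad.
Only numpy, scipy, OpenCV 4.12 (cv2) and the standard library are available. Lean on these libraries where they do the work, as an engineer would, in place of code of your own. Each camera call takes 0.05 s, during which the arm holds its last target. There are 200 camera calls.

## Working session

There is one attempt and no reset: what is moved stays moved. The work goes in short steps, Python scripts to look and compute and a tool call to move; the robot and the scene stay as the last step left them, time stands still between calls to the robot, and variables do not carry over. Pictures are saved under pics/ and viewed, at most 14 in all, crops included, and the job is handed in when it is done.

Besides the shell and the picture viewer there is one more tool, called after "Emit:" as name([rows], argument=value, ...), one row to a line, values as JSON. servo_tool: Moves the arm, as the interface text tells. Its arguments: {"type":"object","properties":{"plan":{"type":"array"},"force":{"type":"number"}},"required":["plan"]}

```bash
mkdir -p pics; python3 - <<'E'
from station import get_state, grab_frame
import cv2,numpy as np
s=get_state();print({k:np.round(v,3).tolist() for k,v in s.items()})
for n in("top","scene"):
    f=grab_frame(n);cv2.imwrite(f"pics/{n}0.png",f["img"][:,:,::-1]);print(n,f["intrinsics"].tolist(),np.round(f["T"],4).tolist(),[k for k in f])
E
```

```text
{'t': 0.0, 'joint_positions': [1.279, 0.092, 1.232, -0.0, 1.82, -0.057], 'joint_vel': [-0.001, 0.0, -0.001, 0.001, 0.002, 0.0], 'joint_torque': [-0.001, -45.873, -41.802, -0.0, 0.011, -0.0], 'tool_pos': [139.509, 583.244, 230.14], 'orientation': [-3.14, -0.0, 2.907], 'ft_force': [0.517, -0.668, 0.457], 'torque': [0.017, -0.023, 0.057], 'grip_force': 0.0, 'grip_width': 85.095}
top [[503.61766611340033, 0.0, 329.4911985582975], [0.0, 503.61766611340033, 199.79999008634047], [0.0, 0.0, 1.0]] [[-0.0109, 0.9885, -0.1509, 298.0946], [-0.9998, -0.0083, 0.0174, -128.3692], [0.0159, 0.151, 0.9884, 1427.4515], [0.0, 0.0, 0.0, 1.0]] ['img', 'intrinsics', 'T']
scene [[450.5202491690784, 0.0, 317.0132614673418], [0.0, 450.5202491690784, 194.59934392985383], [0.0, 0.0, 1.0]] [[0.699, 0.5159, -0.4951, -135.236], [-0.715, 0.5109, -0.4771, -739.4554], [0.0068, 0.6876, 0.7261, 995.1751], [0.0, 0.0, 0.0, 1.0]] ['img', 'intrinsics', 'T']
```

View pics/top0.png

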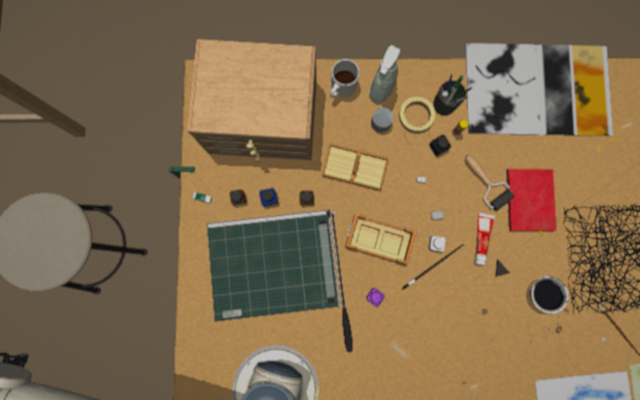

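View pics/scene0.png

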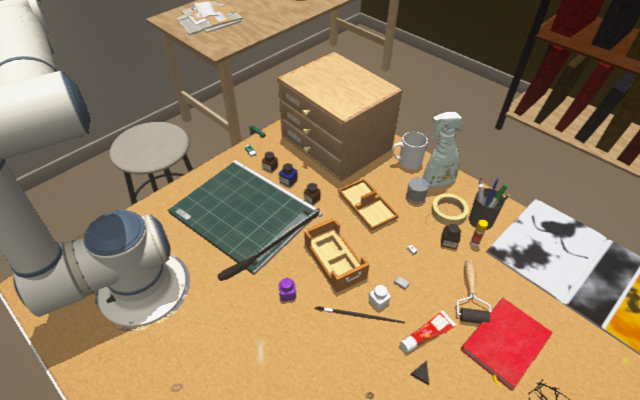

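The top view shows the ink box at (380,240) and the tray at (356,167). Dark bottles are at (238,198), (307,198) and (440,146), and the blue one is at (269,197). The sleeved eraser is at about (202,197). The small grey/white blocks are at (421,180) and (437,215). I'll enlarge to tell these apart.

```bash
cat > h.py <<'E'
import numpy as np,cv2
from station import get_state,grab_frame
from scipy.spatial.transform import Rotation as R
def ray(f,u,v,T=None):
    T=f["T"] if T is None else T; K=f["intrinsics"]
    d=np.array([(u-K[0][2])/K[0][0],-(v-K[1][2])/K[1][1],-1.]); return T[:3,3],T[:3,:3]@d
def onz(f,u,v,z,T=None):
    o,d=ray(f,u,v,T); return o+d*(z-o[2])/d[2]
def proj(f,P,T=None):
    T=f["T"] if T is None else T;K=f["intrinsics"]
    p=np.linalg.inv(T)@np.append(P,1); return K[0][2]-K[0][0]*p[0]/p[2],K[1][2]+K[1][1]*p[1]/p[2]
def wrist():
    s=get_state();f=grab_frame("wrist");W=np.eye(4)
    W[:3,:3]=R.from_euler("xyz",s["orientation"]).as_matrix();W[:3,3]=s["tool_pos"]
    f["T"]=W@np.array(f["T_tool_cam"]);return s,f
E
python3 - <<'E'
from h import *
f=grab_frame("top");im=f["img"]
a=cv2.resize(im[180:215,190:325],None,fx=5.9,fy=5.9,interpolation=2)
b=cv2.resize(im[130:270,315:465],None,fx=2.6,fy=2.6,interpolation=2)
g=grab_frame("scene")["img"]
c=cv2.resize(g[120:300,380:500],None,fx=2.0,fy=2.0,interpolation=2)
o=np.zeros((600,800,3),np.uint8)
o[:a.shape[0],:a.shape[1]]=a;o[210:210+b.shape[0],:b.shape[1]]=b;o[210:210+c.shape[0],400:400+c.shape[1]]=c
cv2.imwrite("pics/crop0.png",o[:,:,::-1])
for n,u,v,z in[("b1",238,198,40),("blue",269,197,40),("b3",307,198,40),("b4",440,146,40),("card",202,197,6),("s1",421,180,6),("s2",437,215,6),("tray",356,167,20),("box",380,240,30)]:print(n,onz(f,u,v,z).round())
print(np.round(wrist()[1]["T_tool_cam"],3),wrist()[1]["intrinsics"])
E
```

```text
b1 [517. 102.  40.]
blue [519.  16.  40.]
b3 [515. -90.  40.]
b4 [ 662. -469.   40.]
card [526. 210.   6.]
s1 [ 571. -418.    6.]
s2 [ 469. -460.    6.]
tray [ 607. -230.   20.]
box [ 397. -292.   30.]
[[ 1.00000e-03  9.48000e-01  3.18000e-01  8.14860e+01]
 [ 1.00000e+00 -1.00000e-03 -1.00000e-03  3.00000e-02]
 [-1.00000e-03  3.18000e-01 -9.48000e-01 -1.42661e+02]
 [ 0.00000e+00  0.00000e+00  0.00000e+00  1.00000e+00]] [[330.72724313   0.         325.4252817 ]
 [  0.         330.72724313 201.64180916]
 [  0.           0.           1.        ]]
```

View pics/crop0.png

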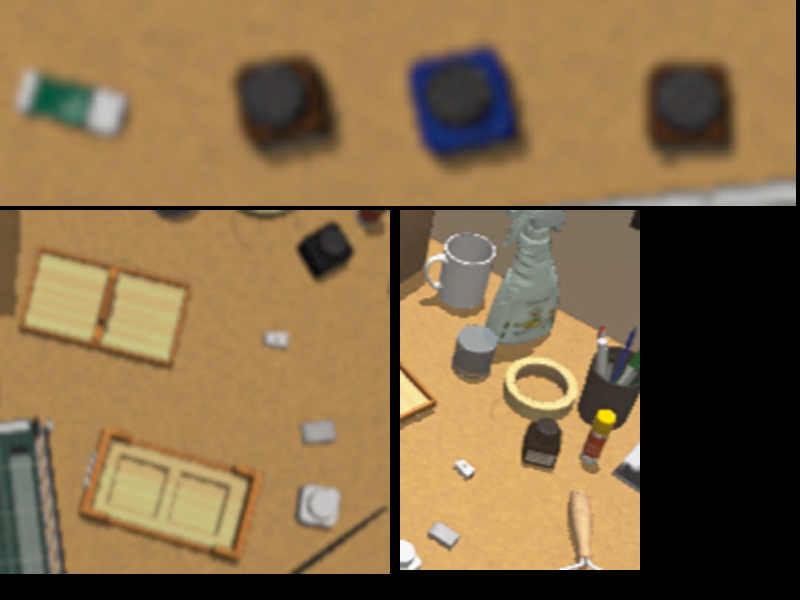

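Candidates, by top-view pixel:
- **Brown small bottles to pack:** (238,198) and (307,198), since they are brown and smaller than the blue one at (269,197).
- **Large bottles, left alone:** blue (269,197) and black (440,146).
- **Decoys:** the white (438,243) and purple (375,297) bottles.
- **Sleeved eraser:** (202,197), green with white ends.
- **Sharpener:** (421,180), the smaller metallic block.
- **Bare eraser, left alone:** (437,215), the larger grey block.

I'm moving over the bottle row next.

Emit:
servo_tool([
  {"tx": 0.022, "ty": -0.035, "wz": -6},
  {"tx": 0.022, "ty": -0.035, "wz": -6},
  {"tx": 0.022, "ty": -0.035, "wz": -6},
  {"tx": 0.022, "ty": -0.035, "wz": -6},
  {"tx": 0.022, "ty": -0.035, "wz": -6},
  {"tx": 0.022, "ty": -0.035, "wz": -6},
  {"tx": 0.022, "ty": -0.035, "wz": -6},
  {"tx": 0.022, "ty": -0.035, "wz": -6},
  {"tx": 0.022, "ty": -0.035, "wz": -6},
  {"tx": 0.022, "ty": -0.035, "wz": -6},
], force=40)

```text
schema error: expected keys wx, wy, wz, tx, ty, tz, fingers
```

Emit:
servo_tool([
  {"wx": 0, "wy": 0, "wz": -6, "tx": 0.026, "ty": -0.038, "tz": 0, "fingers": 0.085},
  {"wx": 0, "wy": 0, "wz": -6, "tx": 0.026, "ty": -0.038, "tz": 0, "fingers": 0.085},
  {"wx": 0, "wy": 0, "wz": -6, "tx": 0.026, "ty": -0.038, "tz": 0, "fingers": 0.085},
  {"wx": 0, "wy": 0, "wz": -6, "tx": 0.026, "ty": -0.038, "tz": 0, "fingers": 0.085},
  {"wx": 0, "wy": 0, "wz": -6, "tx": 0.026, "ty": -0.038, "tz": 0, "fingers": 0.085},
  {"wx": 0, "wy": 0, "wz": -6, "tx": 0.026, "ty": -0.038, "tz": 0, "fingers": 0.085},
  {"wx": 0, "wy": 0, "wz": -6, "tx": 0.026, "ty": -0.038, "tz": 0, "fingers": 0.085},
  {"wx": 0, "wy": 0, "wz": -6, "tx": 0.026, "ty": -0.038, "tz": 0, "fingers": 0.085},
  {"wx": 0, "wy": 0, "wz": -6, "tx": 0.026, "ty": -0.038, "tz": 0, "fingers": 0.085},
  {"wx": 0, "wy": 0, "wz": -6, "tx": 0.026, "ty": -0.038, "tz": 0, "fingers": 0.085},
], force=40)

```text
t: 1.3
tool_pos: [400.3, 201.9, 231.5]
orientation: [3.141, -0.0, 1.855]
ft_force: [0.8, 1.1, 0.8]
grip_width: 84.7
grip_force: 0.0
```

```bash
python3 - <<'E'
from h import *
s,f=wrist();print(s["tool_pos"],s["orientation"],s["joint_positions"])
cv2.imwrite("pics/w1.png",f["img"][:,:,::-1])
for P in[(517,102,55),(519,16,62),(515,-90,55),(526,210,6)]:print(np.round(proj(f,P)))
E
```

```text
[400.26307994 201.85300034 231.50193125] [ 3.14070070e+00 -1.78072700e-04  1.85540759e+00] [ 3.91101325e-01 -3.18995491e-01  1.60982596e+00  8.55695365e-05
  1.84985635e+00  1.06513747e-01]
[400. 290.]
[377. 354.]
[347. 412.]
[431. 190.]
```

View pics/w1.png

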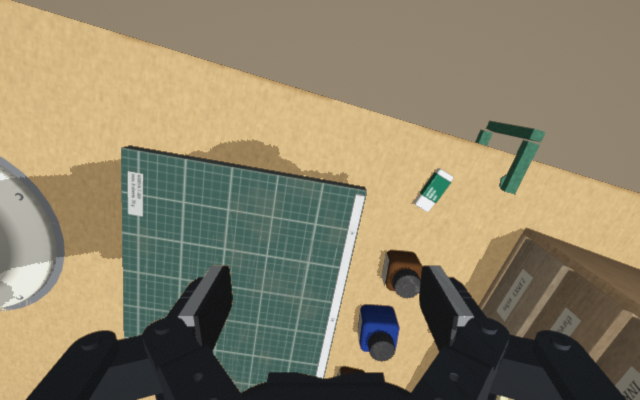

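The wrist view shows the sleeved eraser at (434,190), brown bottle 1 with its cap at (406,286), and the blue bottle at (380,330). The chest is to the right of them. I'll convert these to positions.

```bash
python3 - <<'E'
from h import *
f=grab_frame("wrist");s=get_state();s,f=wrist()
print("cap1",onz(f,406,286,55).round(1))
im=f["img"];hsv=cv2.cvtColor(im,cv2.COLOR_RGB2HSV)
sub=np.zeros(im.shape[:2],np.uint8);sub[160:220,400:465]=1
m=(((hsv[...,1]<40)&(hsv[...,2]>150))|((hsv[...,0]>60)&(hsv[...,0]<100)&(hsv[...,1]>80))).astype(np.uint8)*sub
c=max(cv2.findContours(m,0,2)[0],key=cv2.contourArea)
P=np.array([onz(f,*p[0],10)[:2] for p in c],np.float32);print("card",cv2.minAreaRect(P))
# top view: box & tray corners
t=grab_frame("top")
for n,z,cs in[("box",64,[(105,435),(258,478),(240,558),(82,515)]),("tray",24,[(40,250),(188,290),(170,365),(22,330)])]:
    Q=np.array([onz(t,315+x/2.6,130+(y-210)/2.6,z)[:2] for x,y in cs],np.float32);print(n,cv2.minAreaRect(Q),Q.mean(0))
E
```

```text
cap1 [522.7 104.8  55. ]
card ((526.7400512695312, 211.67572021484375), (49.614051818847656, 22.42583465576172), 75.70777130126953)
box ((394.962646484375, -290.34625244140625), (169.4454803466797, 87.22543334960938), 74.23230743408203) [ 394.55057 -290.29352]
tray ((605.0716552734375, -227.9683380126953), (168.6234130859375, 92.05712127685547), 76.00856018066406) [ 603.65686 -227.73859]
```

Emit:
servo_tool([
  {"wx": 0, "wy": 0, "wz": -5, "tx": 0.02, "ty": -0.016, "tz": -0.012, "fingers": 0.07},
  {"wx": 0, "wy": 0, "wz": -5, "tx": 0.02, "ty": -0.016, "tz": -0.012, "fingers": 0.07},
  {"wx": 0, "wy": 0, "wz": -5, "tx": 0.02, "ty": -0.016, "tz": -0.012, "fingers": 0.07},
  {"wx": 0, "wy": 0, "wz": -5, "tx": 0.02, "ty": -0.016, "tz": -0.012, "fingers": 0.07},
  {"wx": 0, "wy": 0, "wz": -5, "tx": 0.02, "ty": -0.016, "tz": -0.012, "fingers": 0.07},
  {"wx": 0, "wy": 0, "wz": -5, "tx": 0.02, "ty": -0.017, "tz": -0.013, "fingers": 0.07},
  {"wx": 0, "wy": 0, "wz": 0, "tx": 0.002, "ty": 0, "tz": 0, "fingers": 0.07},
  {"wx": 0, "wy": 0, "wz": 0, "tx": 0, "ty": 0, "tz": 0, "fingers": 0.07},
  {"wx": 0, "wy": 0, "wz": 0, "tx": 0, "ty": 0, "tz": 0, "fingers": 0.07},
  {"wx": 0, "wy": 0, "wz": 0, "tx": 0, "ty": 0, "tz": 0, "fingers": 0.07},
])

```text
t: 2.5
tool_pos: [521.3, 107.8, 159.4]
orientation: [3.14, -0.001, 1.339]
ft_force: [0.0, 0.1, 0.1]
grip_width: 70.0
grip_force: 0.0
```

```bash
python3 - <<'E'
from h import *
s,f=wrist();print(s["tool_pos"],s["orientation"])
cv2.imwrite("pics/w2.png",f["img"][:,:,::-1]); t=grab_frame("top");print("chest front",onz(t,315,157,0))
print(np.round(proj(f,(522,105,55))))
E
```

```text
[521.30301392 107.81406918 159.35605518] [ 3.14023362e+00 -8.31124604e-04  1.33868971e+00]
chest front [ 642.08375325 -112.711456      0.        ]
[327. 204.]
```

View pics/w2.png

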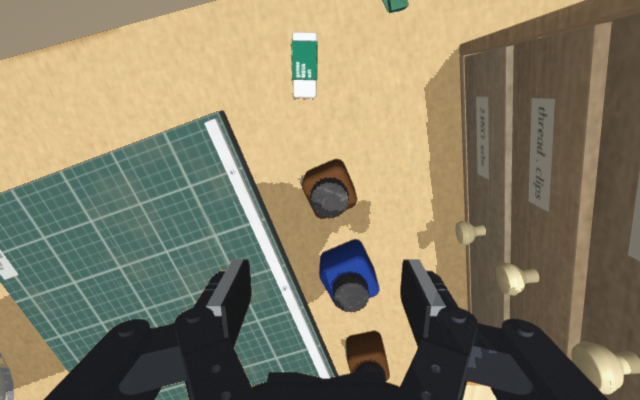

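The wrist view shows bottle 1's cap at (330,198), with its body rotated about 20°. The blue bottle's cap is at (351,294), and the card eraser at (304,66) is aligned with the tool.

```bash
python3 - <<'E'
from h import *
s,f=wrist();im=f["img"];hsv=cv2.cvtColor(im,cv2.COLOR_RGB2HSV)
print("cap",onz(f,330,198,55))
m=((hsv[...,1]>110)&(hsv[...,2]<140)&((hsv[...,0]<20))).astype(np.uint8)
for n,(a,b,c,d) in {"b1":(150,222,295,362),"b3":(325,385,335,395)}.items():
    k=np.zeros_like(m);k[a:b,c:d]=m[a:b,c:d];cs=max(cv2.findContours(k,0,2)[0],key=cv2.contourArea)
    ap=cv2.approxPolyDP(cv2.convexHull(cs),3,True)[:,0]
    P=[onz(f,*p,36)[:2] for p in ap]
    for i in range(len(ap)):
        d=P[(i+1)%len(P)]-P[i];print(n,ap[i],P[i].round(),np.linalg.norm(d).round(),np.degrees(np.arctan2(d[1],d[0])).round(1)%90)
E
```

```text
cap [525.88502814 108.80964827  55.        ]
b1 [341 160] [541. 132.] 26.0 12.099999999999994
b1 [354 188] [546. 107.] 14.0 81.7
b1 [355 204] [544.  93.] 9.0 17.5
b1 [346 209] [536.  90.] 30.0 73.19999999999999
b1 [311 207] [507.  99.] 18.0 11.299999999999997
b1 [302 189] [504. 116.] 13.0 68.1
b1 [304 174] [509. 128.] 24.0 15.3
b1 [330 160] [532. 134.] 9.0 76.7
b3 [347 337] [509. -41.] 22.0 5.2
b3 [369 331] [531. -39.] 11.0 58.6
b3 [380 334] [541. -45.] 51.0 0.0
b3 [389 374] [541. -96.] 7.0 54.400000000000006
b3 [386 379] [ 537. -102.] 39.0 61.0
b3 [350 371] [503. -83.] 43.0 82.0
```

Emit:
servo_tool([
  {"wx": 0, "wy": 0, "wz": 6.5, "tx": 0.0046, "ty": 0.0012, "tz": -0.018, "fingers": 0.07},
  {"wx": 0, "wy": 0, "wz": 6.5, "tx": 0, "ty": 0, "tz": -0.02, "fingers": 0.07},
  {"wx": 0, "wy": 0, "wz": 6.5, "tx": 0, "ty": 0, "tz": -0.02, "fingers": 0.07},
  {"wx": 0, "wy": 0, "wz": 7, "tx": 0, "ty": 0, "tz": -0.02, "fingers": 0.07},
  {"wx": 0, "wy": 0, "wz": 0, "tx": 0, "ty": 0, "tz": -0.02, "fingers": 0.07},
  {"wx": 0, "wy": 0, "wz": 0, "tx": 0, "ty": 0, "tz": -0.02, "fingers": 0.06},
  {"wx": 0, "wy": 0, "wz": 0, "tx": 0, "ty": 0, "tz": 0, "fingers": 0.02},
  {"wx": 0, "wy": 0, "wz": 0, "tx": 0, "ty": 0, "tz": 0, "fingers": 0.02},
  {"wx": 0, "wy": 0, "wz": 0, "tx": 0, "ty": 0, "tz": 0, "fingers": 0.02},
  {"wx": 0, "wy": 0, "wz": 0, "tx": 0, "ty": 0, "tz": 0, "fingers": 0.02},
], force=40)

```text
t: 3.65
tool_pos: [526.9, 107.9, 41.6]
orientation: [3.14, 0.0, 1.799]
ft_force: [-0.3, -0.8, -1.7]
grip_width: 30.3
grip_force: 39.6
```

Emit:
servo_tool([
  {"wx": 0, "wy": 0, "wz": 0, "tx": 0, "ty": 0, "tz": 0.03, "fingers": 0.02},
  {"wx": 0, "wy": 0, "wz": 0, "tx": 0, "ty": 0, "tz": 0.045, "fingers": 0.02},
  {"wx": 0, "wy": 0, "wz": -3, "tx": -0.015, "ty": -0.03, "tz": 0.035, "fingers": 0.02},
  {"wx": 0, "wy": 0, "wz": -4, "tx": -0.015, "ty": -0.042, "tz": 0.02, "fingers": 0.02},
  {"wx": 0, "wy": 0, "wz": -4, "tx": -0.015, "ty": -0.045, "tz": 0.01, "fingers": 0.02},
  {"wx": 0, "wy": 0, "wz": -4, "tx": -0.015, "ty": -0.045, "tz": 0, "fingers": 0.02},
  {"wx": 0, "wy": 0, "wz": -4, "tx": -0.015, "ty": -0.045, "tz": 0, "fingers": 0.02},
  {"wx": 0, "wy": 0, "wz": -4, "tx": -0.015, "ty": -0.045, "tz": 0, "fingers": 0.02},
  {"wx": 0, "wy": 0, "wz": -4, "tx": -0.015, "ty": -0.045, "tz": 0, "fingers": 0.02},
  {"wx": 0, "wy": 0, "wz": -2, "tx": -0.012, "ty": -0.045, "tz": 0, "fingers": 0.02},
])

```text
t: 4.65
tool_pos: [408.3, -236.0, 181.5]
orientation: [3.139, 0.001, 1.29]
ft_force: [1.6, 0.9, -1.4]
grip_width: 30.1
grip_force: 40.0
```

```bash
python3 - <<'E'
from h import *
s,f=wrist();print(s["tool_pos"],s["orientation"])
cv2.imwrite("pics/w3.png",f["img"][:,:,::-1])
E
```

```text
[ 408.29094278 -236.01512945  181.48226673] [3.13947631e+00 6.29360433e-04 1.28987620e+00]
```

View pics/w3.png

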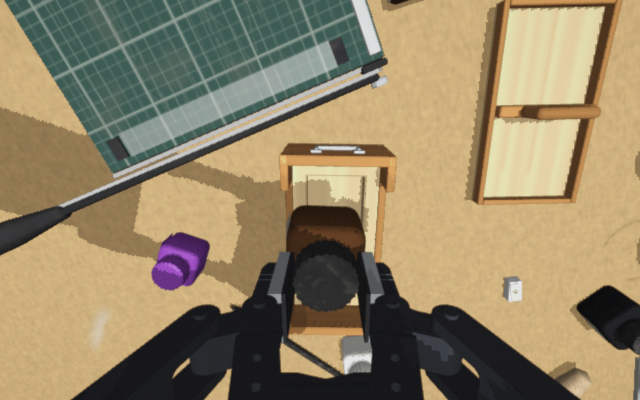

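The wrist view shows the held bottle at (327,270) with cap at (325,275). The box's near end wall top is at about rows 155–165 (columns 281–396), the tray is at the right (480–620, 0–203) with its grip at (548,112), and the sharpener is at (513,289). I'll compare these with the estimates.

```bash
python3 - <<'E'
from h import *
s,f=wrist()
o=np.array([395,-290]);a=np.radians(-15.8);M=np.array([[np.cos(a),-np.sin(a)],[np.sin(a),np.cos(a)]])
for x,y,z in[(-47,87,64),(47,87,64),(47,57,64),(-47,57,64),(-47,78,64),(47,78,64)]:print((x,y,z),np.round(proj(f,np.append(o+M@[x,y],z)),1))
im=f["img"];c=cv2.resize(im[130:340,270:410],None,fx=2.8,fy=2.8,interpolation=2);d=cv2.resize(im[0:215,465:630],None,fx=2.4,fy=2.4,interpolation=2)
O=np.zeros((590,800,3),np.uint8);O[:588,:392]=c;O[:d.shape[0],400:400+d.shape[1]]=d;cv2.imwrite("pics/w3c.png",O[:,:,::-1])
print(onz(f,513,289,7))
E
```

```text
(-47, 87, 64) [267.5 149.6]
(47, 87, 64) [387.2 148.2]
(47, 57, 64) [385.4 185. ]
(-47, 57, 64) [270.  186.3]
(-47, 78, 64) [268.3 160.9]
(47, 78, 64) [386.6 159.6]
[ 570.23567165 -423.7916194     7.        ]
```

View pics/w3c.png

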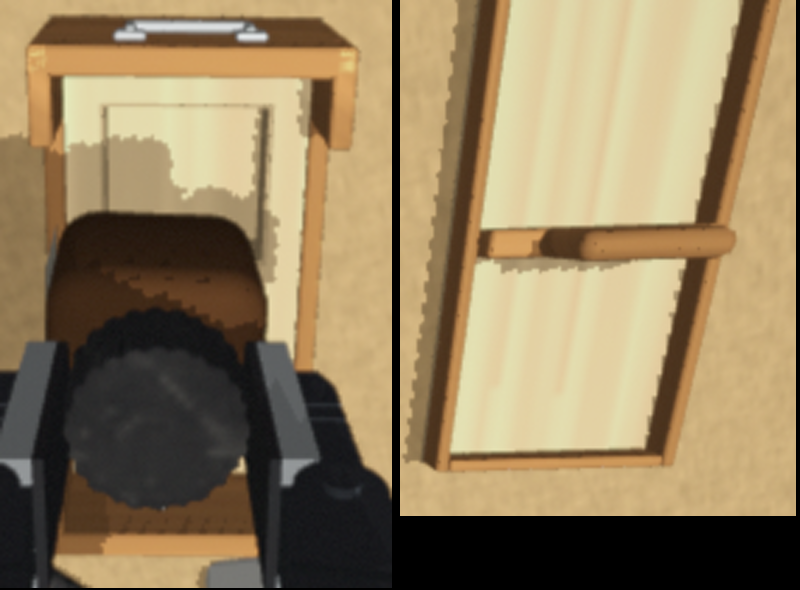

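```bash
python3 - <<'E'
from h import *
s,f=wrist()
def ang(a,b): d=b-a;return np.degrees(np.arctan2(d[1],d[0]))
A=onz(f,280,147.9,64)[:2];B=onz(f,397.1,147.1,64)[:2];C=onz(f,292,327,64)[:2];D=onz(f,364,327,64)[:2]
print("box",A,B,np.linalg.norm(B-A),ang(A,B),(C+D)/2,"len",np.linalg.norm((A+B)/2-(C+D)/2), "long ang",ang((C+D)/2,(A+B)/2))
a=np.radians(ang(A,B));print("centre from near end",(A+B)/2-87*np.array([-np.sin(a),np.cos(a)]))
E1=onz(f,480.4,195,24)[:2];F=onz(f,578.3,193,24)[:2];G=onz(f,505.8,0,24)[:2];H=onz(f,622.5,0,24)[:2]
print("tray",E1,F,np.linalg.norm(F-E1),ang(E1,F),ang(E1,G),ang(F,H),"grip",onz(f,572,100.8,58))
u=np.radians((ang(E1,G)+ang(F,H))/2);print("tray centre",(E1+F)/2+87*np.array([np.cos(u),np.sin(u)]))
E
```

```text
box [ 384.48196831 -191.41851468] [ 472.77597332 -216.67249235] 91.83460518171583 -15.961664553264784 [ 373.15467215 -365.30321407] len 170.53283269584202 long ang 71.01625991577801
centre from near end [ 404.70448121 -287.69129717]
tray [ 545.34049774 -292.13067944] [ 634.5898261  -316.25313435] 92.4518006527692 -15.124614437954072 75.11093338994218 75.10882116505023 grip [ 610.27052401 -220.99545327   58.        ]
tray centre [ 612.32122086 -220.11333276]
```

```bash
python3 - <<'E'
from h import *
s,f=wrist();p=s["tool_pos"];print(p)
for z in(12,14,16):print(z,onz(f,326,283,p[2]+z)-p, proj(f,p+[0,0,z]))
t=grab_frame("top");im=t["img"];hsv=cv2.cvtColor(im,cv2.COLOR_RGB2HSV)
# black bottle etc. not needed; check box rim in top view
for P in[(-47,87),(47,87),(-47,-87),(47,-87)]:
    a=np.radians(-16);print(P,np.round(proj(t,(404.7+P[0]*np.cos(a)-P[1]*np.sin(a),-287.7+P[0]*np.sin(a)+P[1]*np.cos(a),64)),1))
E
```

```text
[ 408.19111595 -236.63100547  180.84342482]
12 [ 0.37111704 -0.88821452 12.        ] (np.float64(324.6679263429413), np.float64(281.5610922057285))
14 [ 0.71999156  0.32896182 14.        ] (np.float64(324.6590669376467), np.float64(284.004893010512))
16 [ 1.06886608  1.54613816 16.        ] (np.float64(324.64997750768975), np.float64(286.51214440095293))
(-47, 87) [344.3 244.6]
(47, 87) [353.3 211.3]
(-47, -87) [406.6 261.8]
(47, -87) [415.  228.3]
```

Emit:
servo_tool([
  {"wx": 0, "wy": 0, "wz": 0, "tx": 0.003, "ty": -0.009, "tz": 0, "fingers": 0.02},
  {"wx": 0, "wy": 0, "wz": 0, "tx": 0.0026, "ty": -0.0094, "tz": -0.01, "fingers": 0.02},
  {"wx": 0, "wy": 0, "wz": 0, "tx": 0, "ty": 0, "tz": -0.02, "fingers": 0.02},
  {"wx": 0, "wy": 0, "wz": 0, "tx": 0, "ty": 0, "tz": -0.02, "fingers": 0.02},
  {"wx": 0, "wy": 0, "wz": 0, "tx": 0, "ty": 0, "tz": -0.02, "fingers": 0.02},
  {"wx": 0, "wy": 0, "wz": 0, "tx": 0, "ty": 0, "tz": -0.015, "fingers": 0.02},
  {"wx": 0, "wy": 0, "wz": 0, "tx": 0, "ty": 0, "tz": -0.015, "fingers": 0.02},
  {"wx": 0, "wy": 0, "wz": 0, "tx": 0, "ty": 0, "tz": -0.01, "fingers": 0.02},
  {"wx": 0, "wy": 0, "wz": 0, "tx": 0, "ty": 0, "tz": -0.01, "fingers": 0.02},
  {"wx": 0, "wy": 0, "wz": 0, "tx": 0, "ty": 0, "tz": -0.007, "fingers": 0.02},
])

```text
t: 5.9
tool_pos: [414.9, -252.7, 52.7]
orientation: [3.142, 0.0, 1.293]
ft_force: [-0.4, -0.9, -2.2]
grip_width: 30.1
grip_force: 40.0
```

Emit:
servo_tool([
  {"wx": 0, "wy": 0, "wz": 0, "tx": -0.0005, "ty": -0.0015, "tz": -0.002, "fingers": 0.02},
  {"wx": 0, "wy": 0, "wz": 0, "tx": 0, "ty": 0, "tz": -0.002, "fingers": 0.02},
  {"wx": 0, "wy": 0, "wz": 0, "tx": 0, "ty": 0, "tz": 0, "fingers": 0.065},
  {"wx": 0, "wy": 0, "wz": 0, "tx": 0, "ty": 0, "tz": 0, "fingers": 0.065},
  {"wx": 0, "wy": 0, "wz": 0, "tx": 0, "ty": 0, "tz": 0, "fingers": 0.065},
  {"wx": 0, "wy": 0, "wz": 0, "tx": 0, "ty": 0, "tz": 0.02, "fingers": 0.065},
  {"wx": 0, "wy": 0, "wz": 0, "tx": 0, "ty": 0, "tz": 0.04, "fingers": 0.065},
  {"wx": 0, "wy": 0, "wz": 0, "tx": 0, "ty": 0, "tz": 0.045, "fingers": 0.065},
  {"wx": 0, "wy": 0, "wz": 0, "tx": 0.01, "ty": 0.03, "tz": 0.02, "fingers": 0.065},
  {"wx": 0, "wy": 0, "wz": 0, "tx": 0.01, "ty": 0.04, "tz": 0, "fingers": 0.065},
])

```text
t: 6.9
tool_pos: [435.9, -185.3, 179.4]
orientation: [3.133, 0.002, 1.289]
ft_force: [0.6, 0.1, -0.5]
grip_width: 65.2
grip_force: 0.0
```

Emit:
servo_tool([
  {"wx": 0, "wy": 0, "wz": 2, "tx": 0.03, "ty": 0.03, "tz": 0, "fingers": 0.07},
  {"wx": 0, "wy": 0, "wz": 2, "tx": 0.03, "ty": 0.03, "tz": 0, "fingers": 0.07},
  {"wx": 0, "wy": 0, "wz": 2, "tx": 0.03, "ty": 0.03, "tz": 0, "fingers": 0.07},
  {"wx": 0, "wy": 0, "wz": 0, "tx": 0, "ty": 0.015, "tz": 0, "fingers": 0.07},
  {"wx": 0, "wy": 0, "wz": 0, "tx": 0, "ty": 0, "tz": 0, "fingers": 0.07},
  {"wx": 0, "wy": 0, "wz": 0, "tx": 0, "ty": 0, "tz": 0, "fingers": 0.07},
  {"wx": 0, "wy": 0, "wz": 0, "tx": 0, "ty": 0, "tz": 0, "fingers": 0.07},
  {"wx": 0, "wy": 0, "wz": 0, "tx": 0, "ty": 0, "tz": 0, "fingers": 0.07},
  {"wx": 0, "wy": 0, "wz": 0, "tx": 0, "ty": 0, "tz": 0, "fingers": 0.07},
  {"wx": 0, "wy": 0, "wz": 0, "tx": 0, "ty": 0, "tz": 0, "fingers": 0.07},
])

```text
t: 7.9
tool_pos: [524.1, -79.7, 174.4]
orientation: [3.141, 0.0, 1.396]
ft_force: [-0.1, 0.4, 0.9]
grip_width: 69.9
grip_force: 0.0
```

```bash
python3 - <<'E'
from h import *
s,f=wrist();print(s["tool_pos"],s["orientation"]);im=f["img"];cv2.imwrite("pics/w4.png",im[:,:,::-1]);print(proj(f,(523,-85,55)))
E
```

```text
[524.10867278 -79.70994568 174.44099363] [3.14130101e+00 4.19968513e-05 1.39607651e+00]
(np.float64(324.7829345856615), np.float64(201.20168379318406))
```

View pics/w4.png

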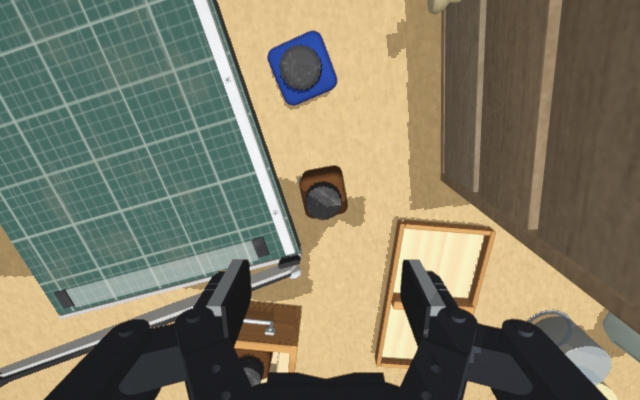

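Bottle 2's cap is at (323,200), with its body turned about 10° counter-clockwise in the image. Bottle 1 stands in the box, its cap visible at (250,370).

```bash
python3 - <<'E'
from h import *
s,f=wrist();im=f["img"];hsv=cv2.cvtColor(im,cv2.COLOR_RGB2HSV)
P=onz(f,323,200,55);print(s["tool_pos"],P,P-s["tool_pos"])
a,b=onz(f,302,173,36),onz(f,341,167,36);c=onz(f,346,195,36);d=onz(f,342,169,36)
print(np.degrees(np.arctan2(*(b-a)[1::-1])),np.degrees(np.arctan2(*(d-c)[1::-1])))
# b1 cap mask (dark, low sat) approx visible part in box
E
```

```text
[524.1512856  -79.59514774 174.35527182] [521.75018096 -83.55586104  55.        ] [  -2.40110464   -3.9607133  -119.35527182]
-1.012879038566662 89.51599682008393
```

Emit:
servo_tool([
  {"wx": 0, "wy": 0, "wz": 5, "tx": -0.0024, "ty": -0.004, "tz": -0.013, "fingers": 0.07},
  {"wx": 0, "wy": 0, "wz": 4.5, "tx": 0, "ty": 0, "tz": -0.025, "fingers": 0.07},
  {"wx": 0, "wy": 0, "wz": 0, "tx": 0, "ty": 0, "tz": -0.025, "fingers": 0.07},
  {"wx": 0, "wy": 0, "wz": 0, "tx": 0, "ty": 0, "tz": -0.025, "fingers": 0.07},
  {"wx": 0, "wy": 0, "wz": 0, "tx": 0, "ty": 0, "tz": -0.025, "fingers": 0.07},
  {"wx": 0, "wy": 0, "wz": 0, "tx": 0, "ty": 0, "tz": -0.02, "fingers": 0.06},
  {"wx": 0, "wy": 0, "wz": 0, "tx": 0, "ty": 0, "tz": 0, "fingers": 0.02},
  {"wx": 0, "wy": 0, "wz": 0, "tx": 0, "ty": 0, "tz": 0, "fingers": 0.02},
  {"wx": 0, "wy": 0, "wz": 0, "tx": 0, "ty": 0, "tz": 0, "fingers": 0.02},
  {"wx": 0, "wy": 0, "wz": 0, "tx": 0, "ty": 0, "tz": 0, "fingers": 0.02},
])

```text
t: 9.0
tool_pos: [522.7, -83.3, 42.8]
orientation: [3.139, 0.0, 1.563]
ft_force: [-0.7, 0.7, -1.3]
grip_width: 30.1
grip_force: 39.6
```

Emit:
servo_tool([
  {"wx": 0, "wy": 0, "wz": 0, "tx": 0, "ty": 0, "tz": 0.03, "fingers": 0.02},
  {"wx": 0, "wy": 0, "wz": 0, "tx": 0, "ty": 0, "tz": 0.045, "fingers": 0.02},
  {"wx": 0, "wy": 0, "wz": -2.6, "tx": -0.0213, "ty": -0.0375, "tz": 0.025, "fingers": 0.02},
  {"wx": 0, "wy": 0, "wz": -2.6, "tx": -0.0213, "ty": -0.0395, "tz": 0.02, "fingers": 0.02},
  {"wx": 0, "wy": 0, "wz": -2.6, "tx": -0.0213, "ty": -0.0395, "tz": 0.01, "fingers": 0.02},
  {"wx": 0, "wy": 0, "wz": -2.6, "tx": -0.0213, "ty": -0.0395, "tz": 0, "fingers": 0.02},
  {"wx": 0, "wy": 0, "wz": -2.6, "tx": -0.0213, "ty": -0.0395, "tz": 0, "fingers": 0.02},
  {"wx": 0, "wy": 0, "wz": -2.6, "tx": -0.0213, "ty": -0.0395, "tz": 0, "fingers": 0.02},
  {"wx": 0, "wy": 0, "wz": 0, "tx": 0, "ty": -0.002, "tz": 0, "fingers": 0.02},
  {"wx": 0, "wy": 0, "wz": 0, "tx": 0, "ty": 0, "tz": 0, "fingers": 0.02},
])

```text
t: 10.0
tool_pos: [393.7, -321.0, 171.9]
orientation: [3.141, 0.0, 1.288]
ft_force: [0.2, 0.7, -1.3]
grip_width: 30.2
grip_force: 39.9
```

```bash
python3 - <<'E'
from h import *
s,f=wrist();print(s["tool_pos"],s["orientation"]);im=f["img"];cv2.imwrite("pics/w5.png",im[:,:,::-1])
a=np.radians(-16)
for P in[(-47,87,64),(47,87,64),(0,34,61),(-47,-87,64),(47,-87,64)]:
    print(P,np.round(proj(f,(404.5+P[0]*np.cos(a)-P[1]*np.sin(a),-287.5+P[0]*np.sin(a)+P[1]*np.cos(a),P[2])),1))
E
```

```text
[ 393.72516528 -320.99616207  171.94622872] [3.14058941e+00 1.18631661e-05 1.28839646e+00]
(-47, 87, 64) [257.   28.7]
(47, 87, 64) [395.2  28.4]
(0, 34, 61) [326.2 109.2]
(-47, -87, 64) [270.9 257.7]
(47, -87, 64) [381.9 257.4]
```

View pics/w5.png

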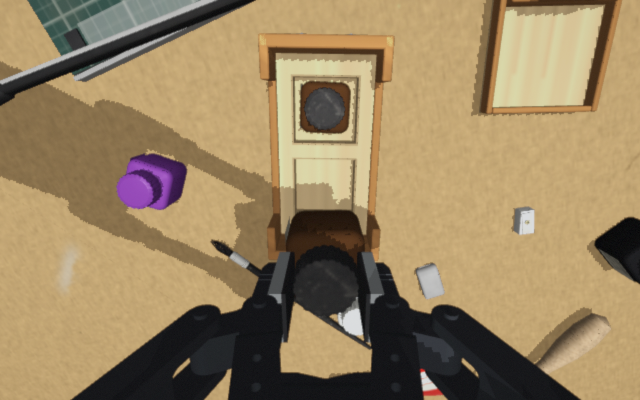

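Bottle 1 stands upright in its hole, cap at (325,108), hole outline 293–360 × 76–143. The second hole starts at row 157. The sharpener is at (525,221) and the bare eraser at (430,281).

```bash
python3 - <<'E'
from h import *
s,f=wrist();a=np.radians(-16);M=np.array([[np.cos(a),-np.sin(a)],[np.sin(a),np.cos(a)]])
q=lambda u,v,z:np.round(M.T@(onz(f,u,v,z)[:2]-[404.5,-287.5]),1)
print("hole1 corners",[q(u,v,28) for u,v in[(293,77),(360,77),(360,143),(293,143)]],"cap",q(325,108,61),"hole2 near corners",q(294,157,28),q(356,157,28))
print("rim",q(260,35,64),q(394,35,64),"far tall side starts",q(272,214,64),q(378,214,64))
print("sharp",onz(f,525,221,10),"tcp", M.T@(s["tool_pos"][:2]-[404.5,-287.5]))
E
```

```text
hole1 corners [array([-26.7,  58.6]), array([27.6, 58.6]), array([29.4,  5.3]), array([-28.4,   5.3])] cap [-0.7 35.9] hole2 near corners [-27.9  -6.8] [26.3 -6.9]
rim [-45.1  84.1] [46.5 84.1] far tall side starts [-43.7 -46.5] [ 42.1 -46.5]
sharp [ 573.57459208 -413.2575245    10.        ] tcp [ -0.8438474  -34.11626964]
```

Emit:
servo_tool([
  {"wx": 0, "wy": 0, "wz": 0, "tx": 0.0005, "ty": -0.001, "tz": -0.01, "fingers": 0.02},
  {"wx": 0, "wy": 0, "wz": 0, "tx": 0, "ty": 0, "tz": -0.02, "fingers": 0.02},
  {"wx": 0, "wy": 0, "wz": 0, "tx": 0, "ty": 0, "tz": -0.02, "fingers": 0.02},
  {"wx": 0, "wy": 0, "wz": 0, "tx": 0, "ty": 0, "tz": -0.02, "fingers": 0.02},
  {"wx": 0, "wy": 0, "wz": 0, "tx": 0, "ty": 0, "tz": -0.015, "fingers": 0.02},
  {"wx": 0, "wy": 0, "wz": 0, "tx": 0, "ty": 0, "tz": -0.015, "fingers": 0.02},
  {"wx": 0, "wy": 0, "wz": 0, "tx": 0, "ty": 0, "tz": -0.01, "fingers": 0.02},
  {"wx": 0, "wy": 0, "wz": 0, "tx": 0, "ty": 0, "tz": -0.007, "fingers": 0.02},
  {"wx": 0, "wy": 0, "wz": 0, "tx": 0, "ty": 0, "tz": -0.003, "fingers": 0.02},
  {"wx": 0, "wy": 0, "wz": 0, "tx": 0, "ty": 0, "tz": -0.002, "fingers": 0.02},
])

```text
t: 11.1
tool_pos: [394.8, -321.4, 49.5]
orientation: [3.141, 0.0, 1.291]
ft_force: [-0.6, -0.4, -0.9]
grip_width: 29.6
grip_force: 39.9
```

Emit:
servo_tool([
  {"wx": 0, "wy": 0, "wz": 0, "tx": 0, "ty": 0, "tz": 0, "fingers": 0.065},
  {"wx": 0, "wy": 0, "wz": 0, "tx": 0, "ty": 0, "tz": 0, "fingers": 0.065},
  {"wx": 0, "wy": 0, "wz": 0, "tx": 0, "ty": 0, "tz": 0, "fingers": 0.065},
  {"wx": 0, "wy": 0, "wz": 0, "tx": 0, "ty": 0, "tz": 0.02, "fingers": 0.065},
  {"wx": 0, "wy": 0, "wz": 0, "tx": 0, "ty": 0, "tz": 0.045, "fingers": 0.065},
  {"wx": 0, "wy": 0, "wz": 0, "tx": 0, "ty": 0, "tz": 0.045, "fingers": 0.065},
  {"wx": 0, "wy": 0, "wz": 8, "tx": 0.03, "ty": 0.01, "tz": 0.03, "fingers": 0.065},
  {"wx": 0, "wy": 0, "wz": 8, "tx": 0.03, "ty": 0.015, "tz": 0, "fingers": 0.065},
  {"wx": 0, "wy": 0, "wz": 8, "tx": 0.03, "ty": 0.015, "tz": 0, "fingers": 0.065},
  {"wx": 0, "wy": 0, "wz": 8, "tx": 0.03, "ty": 0.015, "tz": 0, "fingers": 0.065},
])

```text
t: 12.1
tool_pos: [515.9, -265.7, 190.3]
orientation: [3.14, 0.001, 1.854]
ft_force: [-0.7, -1.3, -0.3]
grip_width: 64.9
grip_force: 0.0
```

Emit:
servo_tool([
  {"wx": 0, "wy": 0, "wz": 8, "tx": 0.03, "ty": 0.015, "tz": 0, "fingers": 0.065},
  {"wx": 0, "wy": 0, "wz": 8, "tx": 0.03, "ty": 0.015, "tz": 0, "fingers": 0.065},
  {"wx": 0, "wy": 0, "wz": 8, "tx": 0.03, "ty": 0.012, "tz": 0, "fingers": 0.065},
  {"wx": 0, "wy": 0, "wz": 8, "tx": 0, "ty": 0, "tz": 0, "fingers": 0.065},
  {"wx": 0, "wy": 0, "wz": 8, "tx": 0, "ty": 0, "tz": 0, "fingers": 0.065},
  {"wx": 0, "wy": 0, "wz": 8, "tx": 0, "ty": 0, "tz": 0, "fingers": 0.065},
  {"wx": 0, "wy": 0, "wz": 8, "tx": 0, "ty": 0, "tz": 0, "fingers": 0.065},
  {"wx": 0, "wy": 0, "wz": 2, "tx": 0, "ty": 0, "tz": 0, "fingers": 0.065},
  {"wx": 0, "wy": 0, "wz": 0, "tx": 0, "ty": 0, "tz": 0, "fingers": 0.065},
  {"wx": 0, "wy": 0, "wz": 0, "tx": 0, "ty": 0, "tz": 0, "fingers": 0.065},
])

```text
t: 13.1
tool_pos: [604.7, -224.2, 189.5]
orientation: [-3.142, 0.0, 2.86]
ft_force: [1.0, -0.2, -0.1]
grip_width: 65.2
grip_force: 0.0
```

```bash
python3 - <<'E'
from h import *
s,f=wrist();print(s["tool_pos"],s["orientation"],s["joint_positions"]);im=f["img"];cv2.imwrite("pics/w6.png",im[:,:,::-1])
print(proj(f,(611,-220.5,58)))
E
```

```text
[ 604.67760465 -224.20481824  189.52916546] [-3.14155042e+00  4.11250137e-04  2.86015445e+00] [-4.07820025e-01  2.08395140e-01  1.17563153e+00  1.01144876e-05
  1.75715269e+00 -1.69717627e+00]
(np.float64(331.0708834559868), np.float64(195.79690017593182))
```

View pics/w6.png

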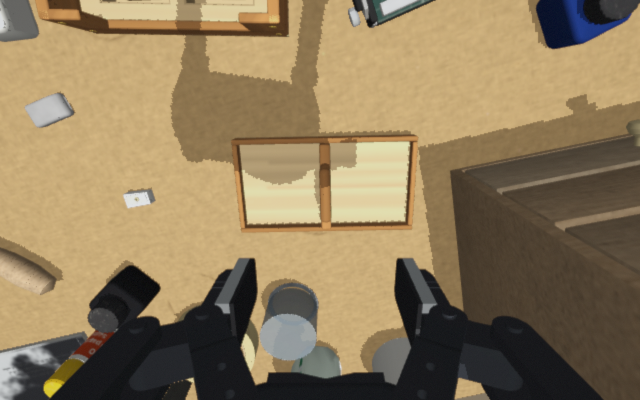

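The wrist view shows the tray with corners (234,140), (417,136), (412,229), (243,231) and its grip board along column 325, rows 145–228. The sharpener is at (138,199) and the bare eraser at (50,110).

```bash
python3 - <<'E'
from h import *
s,f=wrist()
C=[onz(f,u,v,24)[:2] for u,v in[(234,140),(417,136),(412,229),(243,231)]]
d=C[1]-C[0];e=C[2]-C[3];print(np.mean(C,0),np.linalg.norm(d),np.linalg.norm(e),np.linalg.norm(C[0]-C[3]),np.degrees(np.arctan2(d[1],d[0])),np.degrees(np.arctan2(e[1],e[0])))
print("col325",onz(f,325.5,190,58),onz(f,325.5,190,24),"sharp",onz(f,138,199,10),"bare",onz(f,50,110,6))
g=f["img"][140:232,300:350].astype(int);print([ (i+140,g[i].sum(1).argmin()+300) for i in range(0,92,8)])
E
```

```text
[ 610.70531843 -224.49514159] 168.95127492993373 170.9783971391532 91.46235233736768 75.17062240563685 74.64950458444667
col325 [ 604.5232503  -223.70429698   58.        ] [ 614.22351854 -226.45431939   24.        ] sharp [ 574.27819067 -414.70867185   10.        ] bare [ 470.61106205 -457.68094011    6.        ]
[(140, np.int64(349)), (148, np.int64(328)), (156, np.int64(329)), (164, np.int64(324)), (172, np.int64(328)), (180, np.int64(329)), (188, np.int64(320)), (196, np.int64(320)), (204, np.int64(320)), (212, np.int64(330)), (220, np.int64(329)), (228, np.int64(300))]
```

Emit:
servo_tool([
  {"wx": 0, "wy": 0, "wz": 1.1, "tx": 0.006, "ty": 0, "tz": -0.02, "fingers": 0.065},
  {"wx": 0, "wy": 0, "wz": 0, "tx": 0, "ty": 0, "tz": -0.03, "fingers": 0.065},
  {"wx": 0, "wy": 0, "wz": 0, "tx": 0, "ty": 0, "tz": -0.03, "fingers": 0.065},
  {"wx": 0, "wy": 0, "wz": 0, "tx": 0, "ty": 0, "tz": -0.03, "fingers": 0.065},
  {"wx": 0, "wy": 0, "wz": 0, "tx": 0, "ty": 0, "tz": -0.03, "fingers": 0.06},
  {"wx": 0, "wy": 0, "wz": 0, "tx": 0, "ty": 0, "tz": -0.022, "fingers": 0.05},
  {"wx": 0, "wy": 0, "wz": 0, "tx": 0, "ty": 0, "tz": 0, "fingers": 0},
  {"wx": 0, "wy": 0, "wz": 0, "tx": 0, "ty": 0, "tz": 0, "fingers": 0},
  {"wx": 0, "wy": 0, "wz": 0, "tx": 0, "ty": 0, "tz": 0, "fingers": 0},
  {"wx": 0, "wy": 0, "wz": 0, "tx": 0, "ty": 0, "tz": 0, "fingers": 0},
], force=70)

```text
t: 14.2
tool_pos: [611.7, -224.6, 29.5]
orientation: [-3.141, 0.003, 2.88]
ft_force: [0.1, 0.5, 1.4]
grip_width: 9.1
grip_force: 70.2
```

Emit:
servo_tool([
  {"wx": 0, "wy": 0, "wz": 0, "tx": 0, "ty": 0, "tz": 0.01, "fingers": 0},
  {"wx": 0, "wy": 0, "wz": 0, "tx": 0, "ty": 0, "tz": 0.03, "fingers": 0},
  {"wx": 0, "wy": 0, "wz": 0, "tx": 0, "ty": 0, "tz": 0.04, "fingers": 0},
  {"wx": 0, "wy": 0, "wz": -0.5, "tx": -0.0244, "ty": -0.0082, "tz": 0.03, "fingers": 0},
  {"wx": 0, "wy": 0, "wz": -0.4, "tx": -0.035, "ty": -0.011, "tz": 0.02, "fingers": 0},
  {"wx": 0, "wy": 0, "wz": 0, "tx": -0.035, "ty": -0.011, "tz": 0, "fingers": 0},
  {"wx": 0, "wy": 0, "wz": 0, "tx": -0.035, "ty": -0.011, "tz": 0, "fingers": 0},
  {"wx": 0, "wy": 0, "wz": 0, "tx": -0.035, "ty": -0.011, "tz": 0, "fingers": 0},
  {"wx": 0, "wy": 0, "wz": 0, "tx": -0.028, "ty": -0.008, "tz": 0, "fingers": 0},
  {"wx": 0, "wy": 0, "wz": 0, "tx": -0.014, "ty": -0.004, "tz": 0, "fingers": 0},
])

```text
t: 15.2
tool_pos: [402.5, -289.0, 158.7]
orientation: [-3.14, 0.001, 2.863]
ft_force: [0.5, 0.3, -2.7]
grip_width: 8.5
grip_force: 69.7
```

```bash
python3 - <<'E'
from h import *
s,f=wrist();print(s["tool_pos"],s["orientation"]);im=f["img"];cv2.imwrite("pics/w7.png",im[:,:,::-1])
E
```

```text
[ 402.48132945 -289.00558099  158.72957945] [-3.14047012e+00  1.47863078e-03  2.86327980e+00]
```

View pics/w7.png

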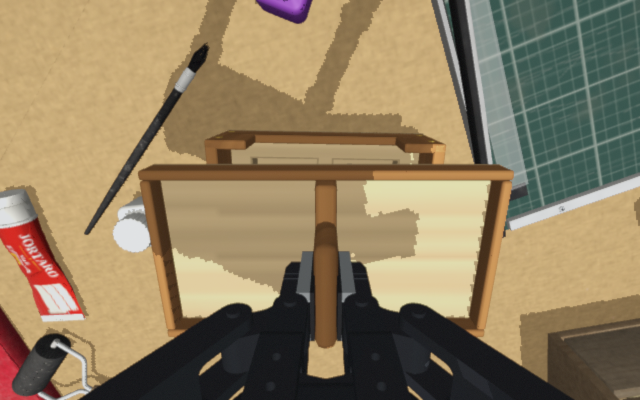

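The wrist view shows the held tray (140–513, 167–335) above the box, whose near rim is visible at columns 206–445, row ~139.

```bash
python3 - <<'E'
from h import *
s,f=wrist();p=s["tool_pos"]
for n,z,a,b in[("box",64,(206,139),(445,139)),("tray",p[2]-5.5,(139,167.5),(514,168))]:
    A,B=onz(f,*a,z)[:2],onz(f,*b,z)[:2];d=B-A;L=np.linalg.norm(d);d/=L;nn=np.array([d[1],-d[0]])
    print(n,L,np.degrees(np.arctan2(d[1],d[0])),(A+B)/2+47*nn)
E
```

```text
box 170.07816816691542 74.0848951309968 [ 399.92465605 -288.64643918]
tray 171.2485488971184 74.01016227539718 [ 400.76632081 -288.42740553]
```

Emit:
servo_tool([
  {"wx": 0, "wy": 0, "wz": 0, "tx": 0.001, "ty": 0, "tz": -0.01, "fingers": 0},
  {"wx": 0, "wy": 0, "wz": 0, "tx": 0, "ty": 0, "tz": -0.015, "fingers": 0},
  {"wx": 0, "wy": 0, "wz": 0, "tx": 0, "ty": 0, "tz": -0.015, "fingers": 0},
  {"wx": 0, "wy": 0, "wz": 0, "tx": 0, "ty": 0, "tz": -0.01, "fingers": 0},
  {"wx": 0, "wy": 0, "wz": 0, "tx": 0, "ty": 0, "tz": -0.008, "fingers": 0},
  {"wx": 0, "wy": 0, "wz": 0, "tx": 0, "ty": 0, "tz": -0.005, "fingers": 0},
  {"wx": 0, "wy": 0, "wz": 0, "tx": 0, "ty": 0, "tz": -0.004, "fingers": 0},
  {"wx": 0, "wy": 0, "wz": 0, "tx": 0, "ty": 0, "tz": -0.003, "fingers": 0},
  {"wx": 0, "wy": 0, "wz": 0, "tx": 0, "ty": 0, "tz": -0.002, "fingers": 0},
  {"wx": 0, "wy": 0, "wz": 0, "tx": 0, "ty": 0, "tz": 0, "fingers": 0},
])

```text
t: 16.3
tool_pos: [405.3, -288.5, 85.7]
orientation: [-3.141, 0.001, 2.865]
ft_force: [0.1, -0.1, -0.0]
grip_width: 8.8
grip_force: 69.9
```

Emit:
servo_tool([
  {"wx": 0, "wy": 0, "wz": 0, "tx": 0, "ty": 0, "tz": 0, "fingers": 0.05},
  {"wx": 0, "wy": 0, "wz": 0, "tx": 0, "ty": 0, "tz": 0, "fingers": 0.05},
  {"wx": 0, "wy": 0, "wz": 0, "tx": 0, "ty": 0, "tz": 0, "fingers": 0.05},
  {"wx": 0, "wy": 0, "wz": 0, "tx": 0, "ty": 0, "tz": 0.02, "fingers": 0.05},
  {"wx": 0, "wy": 0, "wz": 0, "tx": 0, "ty": 0, "tz": 0.04, "fingers": 0.05},
  {"wx": 0, "wy": 0, "wz": 0, "tx": 0, "ty": 0, "tz": 0.045, "fingers": 0.05},
  {"wx": 0, "wy": 0, "wz": -8, "tx": 0.018, "ty": -0.013, "tz": 0, "fingers": 0.05},
  {"wx": 0, "wy": 0, "wz": -8, "tx": 0.018, "ty": -0.013, "tz": 0, "fingers": 0.05},
  {"wx": 0, "wy": 0, "wz": -8, "tx": 0.018, "ty": -0.013, "tz": 0, "fingers": 0.05},
  {"wx": 0, "wy": 0, "wz": -8, "tx": 0.018, "ty": -0.013, "tz": 0, "fingers": 0.05},
])

```text
t: 17.3
tool_pos: [478.0, -340.9, 190.6]
orientation: [3.141, 0.001, 2.301]
ft_force: [-0.4, -0.0, 0.3]
grip_width: 50.1
grip_force: 0.0
```

Emit:
servo_tool([
  {"wx": 0, "wy": 0, "wz": -8, "tx": 0.018, "ty": -0.013, "tz": -0.01, "fingers": 0.04},
  {"wx": 0, "wy": 0, "wz": -8, "tx": 0.018, "ty": -0.013, "tz": -0.01, "fingers": 0.04},
  {"wx": 0, "wy": 0, "wz": -8, "tx": 0.018, "ty": -0.013, "tz": -0.02, "fingers": 0.04},
  {"wx": 0, "wy": 0, "wz": -8, "tx": 0.018, "ty": -0.013, "tz": -0.02, "fingers": 0.04},
  {"wx": 0, "wy": 0, "wz": -8, "tx": 0.018, "ty": -0.013, "tz": -0.02, "fingers": 0.04},
  {"wx": 0, "wy": 0, "wz": -8, "tx": 0.006, "ty": -0.01, "tz": 0, "fingers": 0.04},
  {"wx": 0, "wy": 0, "wz": -8, "tx": 0, "ty": 0, "tz": 0, "fingers": 0.04},
  {"wx": 0, "wy": 0, "wz": 0, "tx": 0, "ty": 0, "tz": 0, "fingers": 0.04},
  {"wx": 0, "wy": 0, "wz": 0, "tx": 0, "ty": 0, "tz": 0, "fingers": 0.04},
  {"wx": 0, "wy": 0, "wz": 0, "tx": 0, "ty": 0, "tz": 0, "fingers": 0.04},
])

```text
t: 18.3
tool_pos: [573.2, -415.3, 110.7]
orientation: [3.141, 0.0, 1.332]
ft_force: [-0.1, -0.3, 0.1]
grip_width: 39.7
grip_force: 0.0
```

```bash
python3 - <<'E'
from h import *
s,f=wrist();print(s["tool_pos"],s["orientation"]);im=f["img"]
print(proj(f,(574,-414,10)))
hsv=cv2.cvtColor(im,cv2.COLOR_RGB2HSV);m=((hsv[...,1]<50)&(hsv[...,2]>90)).astype(np.uint8)
for c in cv2.findContours(m,0,2)[0]:
    if cv2.contourArea(c)>150:
        P=np.array([onz(f,*p[0],12)[:2] for p in c],np.float32);print(cv2.boundingRect(c),cv2.minAreaRect(P))
cv2.imwrite("pics/w8.png",im[:,:,::-1])
t=grab_frame("top");
E
```

```text
[ 573.2115318  -415.27518885  110.73090535] [3.14104368e+00 2.48464322e-04 1.33185694e+00]
(np.float64(325.55143483902145), np.float64(200.46004613210823))
(539, 292, 101, 77) ((772.8001708984375, -595.9122314453125), (84.61396026611328, 88.91781616210938), 3.1117124557495117)
(69, 264, 86, 77) ((373.2255554199219, -458.61004638671875), (98.32653045654297, 54.44365310668945), 34.898719787597656)
(374, 254, 17, 27) ((606.1463012695312, -480.60626220703125), (7.497419357299805, 27.069129943847656), 5.418259620666504)
(200, 253, 38, 44) ((471.5074157714844, -455.9386291503906), (22.035017013549805, 38.62204360961914), 1.537166953086853)
(316, 185, 22, 35) ((574.1906127929688, -414.4841613769531), (27.29734992980957, 14.75706958770752), 82.33621978759766)
(556, 0, 77, 19) ((771.5975952148438, -327.6366271972656), (10.232691764831543, 48.753631591796875), 76.36898040771484)
```

View pics/w8.png

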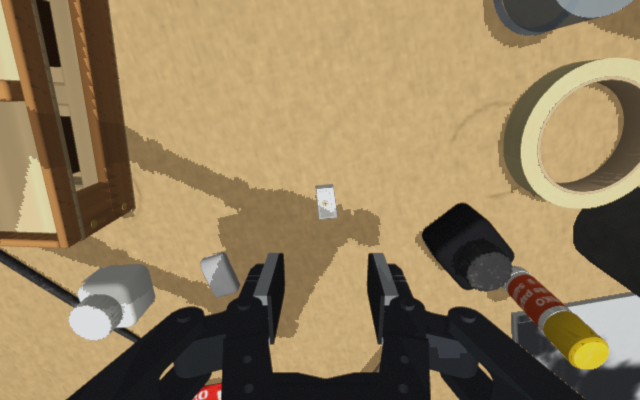

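The sharpener is at (326,202), measured at (574,−414) and 27×15 mm, which matches its given size. The bare eraser is at (220,274) and the black bottle at (468,247), both clear of the fingers.

Emit:
servo_tool([
  {"wx": 0, "wy": 0, "wz": 6, "tx": 0.001, "ty": 0.0008, "tz": -0.02, "fingers": 0.04},
  {"wx": 0, "wy": 0, "wz": 0, "tx": 0, "ty": 0, "tz": -0.025, "fingers": 0.04},
  {"wx": 0, "wy": 0, "wz": 0, "tx": 0, "ty": 0, "tz": -0.025, "fingers": 0.04},
  {"wx": 0, "wy": 0, "wz": 0, "tx": 0, "ty": 0, "tz": -0.02, "fingers": 0.035},
  {"wx": 0, "wy": 0, "wz": 0, "tx": 0, "ty": 0, "tz": -0.012, "fingers": 0.03},
  {"wx": 0, "wy": 0, "wz": 0, "tx": 0, "ty": 0, "tz": -0.0055, "fingers": 0.03},
  {"wx": 0, "wy": 0, "wz": 0, "tx": 0, "ty": 0, "tz": 0, "fingers": 0.005},
  {"wx": 0, "wy": 0, "wz": 0, "tx": 0, "ty": 0, "tz": 0, "fingers": 0.005},
  {"wx": 0, "wy": 0, "wz": 0, "tx": 0, "ty": 0, "tz": 0, "fingers": 0.005},
  {"wx": 0, "wy": 0, "wz": 0, "tx": 0, "ty": 0, "tz": 0, "fingers": 0.005},
], force=30)

```text
t: 19.4
tool_pos: [574.7, -415.0, 4.1]
orientation: [3.14, 0.001, 1.434]
ft_force: [0.6, -0.2, -0.6]
grip_width: 13.4
grip_force: 30.2
```

Emit:
servo_tool([
  {"wx": 0, "wy": 0, "wz": 0, "tx": 0, "ty": 0, "tz": 0.03, "fingers": 0.005},
  {"wx": 0, "wy": 0, "wz": 0, "tx": 0, "ty": 0, "tz": 0.045, "fingers": 0.005},
  {"wx": 0, "wy": 0, "wz": 0, "tx": 0, "ty": 0, "tz": 0.045, "fingers": 0.005},
  {"wx": 0, "wy": 0, "wz": -4, "tx": -0.0267, "ty": 0.0124, "tz": 0.02, "fingers": 0.005},
  {"wx": 0, "wy": 0, "wz": -4, "tx": -0.0367, "ty": 0.0164, "tz": 0, "fingers": 0.005},
  {"wx": 0, "wy": 0, "wz": 0, "tx": -0.0367, "ty": 0.0164, "tz": 0, "fingers": 0.005},
  {"wx": 0, "wy": 0, "wz": 0, "tx": -0.0367, "ty": 0.0164, "tz": 0, "fingers": 0.005},
  {"wx": 0, "wy": 0, "wz": 0, "tx": -0.0265, "ty": 0.0124, "tz": 0, "fingers": 0.005},
  {"wx": 0, "wy": 0, "wz": 0, "tx": -0.02, "ty": 0.0082, "tz": 0, "fingers": 0.005},
  {"wx": 0, "wy": 0, "wz": 0, "tx": 0, "ty": 0, "tz": -0.01, "fingers": 0.005},
])

```text
t: 20.4
tool_pos: [390.0, -332.5, 135.4]
orientation: [3.138, 0.003, 1.293]
ft_force: [0.4, -0.2, 0.6]
grip_width: 13.2
grip_force: 30.2
```

```bash
python3 - <<'E'
from h import *
s,f=wrist();print(s["tool_pos"],s["orientation"],s["grip_width"]);im=f["img"];cv2.imwrite("pics/w9.png",im[:,:,::-1])
E
```

```text
[ 390.01030688 -332.51427868  135.43231715] [3.13755033e+00 2.56285615e-03 1.29318873e+00] 13.152303678096601
```

View pics/w9.png

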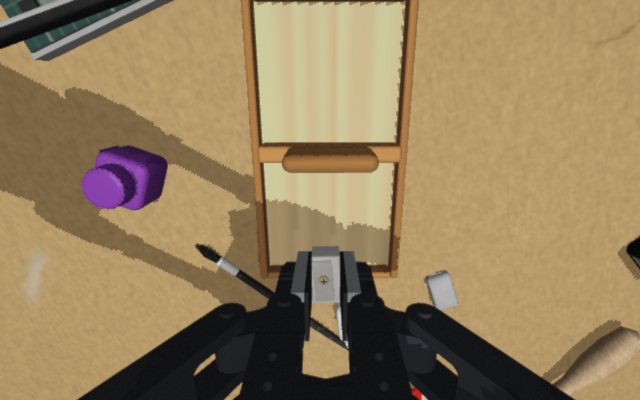

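The tray sits squarely on the box, with the grip at (330,160) and the near compartment at 262–395 × 165–270. The sharpener is held at (323,270), over the compartment.

Emit:
servo_tool([
  {"wx": 0, "wy": 0, "wz": 0, "tx": 0.001, "ty": 0, "tz": -0.015, "fingers": 0.005},
  {"wx": 0, "wy": 0, "wz": 0, "tx": 0, "ty": 0, "tz": -0.02, "fingers": 0.005},
  {"wx": 0, "wy": 0, "wz": 0, "tx": 0, "ty": 0, "tz": -0.015, "fingers": 0.005},
  {"wx": 0, "wy": 0, "wz": 0, "tx": 0, "ty": 0, "tz": -0.006, "fingers": 0.005},
  {"wx": 0, "wy": 0, "wz": 0, "tx": 0, "ty": 0, "tz": -0.004, "fingers": 0.005},
  {"wx": 0, "wy": 0, "wz": 0, "tx": 0, "ty": 0, "tz": 0, "fingers": 0.005},
  {"wx": 0, "wy": 0, "wz": 0, "tx": 0, "ty": 0, "tz": 0, "fingers": 0.04},
  {"wx": 0, "wy": 0, "wz": 0, "tx": 0, "ty": 0, "tz": 0, "fingers": 0.04},
  {"wx": 0, "wy": 0, "wz": 0, "tx": 0, "ty": 0, "tz": 0, "fingers": 0.04},
  {"wx": 0, "wy": 0, "wz": 0, "tx": 0, "ty": 0, "tz": 0.015, "fingers": 0.04},
])

```text
t: 21.45
tool_pos: [391.0, -331.5, 86.2]
orientation: [-3.138, -0.002, 1.294]
ft_force: [-1.0, 0.2, -0.1]
grip_width: 40.5
grip_force: 0.0
```

Emit:
servo_tool([
  {"wx": 0, "wy": 0, "wz": 0, "tx": 0, "ty": 0, "tz": 0.04, "fingers": 0.045},
  {"wx": 0, "wy": 0, "wz": 0, "tx": 0, "ty": 0, "tz": 0.045, "fingers": 0.045},
  {"wx": 0, "wy": 0, "wz": 0, "tx": 0.01, "ty": 0.035, "tz": 0.02, "fingers": 0.045},
  {"wx": 0, "wy": 0, "wz": 0, "tx": 0.011, "ty": 0.044, "tz": 0, "fingers": 0.045},
  {"wx": 0, "wy": 0, "wz": 0, "tx": 0.011, "ty": 0.044, "tz": 0, "fingers": 0.045},
  {"wx": 0, "wy": 0, "wz": 0, "tx": 0.011, "ty": 0.044, "tz": 0, "fingers": 0.045},
  {"wx": 0, "wy": 0, "wz": 0, "tx": 0.011, "ty": 0.044, "tz": 0, "fingers": 0.045},
  {"wx": 0, "wy": 0, "wz": 0, "tx": 0.011, "ty": 0.044, "tz": 0, "fingers": 0.045},
  {"wx": 0, "wy": 0, "wz": 0, "tx": 0.011, "ty": 0.044, "tz": 0, "fingers": 0.045},
  {"wx": 0, "wy": 0, "wz": 0, "tx": 0.011, "ty": 0.044, "tz": 0, "fingers": 0.045},
])

```text
t: 22.45
tool_pos: [479.2, 12.5, 194.6]
orientation: [3.139, -0.0, 1.294]
ft_force: [1.2, -0.9, 1.4]
grip_width: 45.0
grip_force: 0.0
```

Emit:
servo_tool([
  {"wx": 0, "wy": 0, "wz": 0, "tx": 0.011, "ty": 0.044, "tz": 0, "fingers": 0.045},
  {"wx": 0, "wy": 0, "wz": 0, "tx": 0.011, "ty": 0.044, "tz": 0, "fingers": 0.045},
  {"wx": 0, "wy": 0, "wz": 0, "tx": 0.011, "ty": 0.044, "tz": 0, "fingers": 0.045},
  {"wx": 0, "wy": 0, "wz": 0, "tx": 0.01, "ty": 0.035, "tz": -0.01, "fingers": 0.045},
  {"wx": 0, "wy": 0, "wz": 0.8, "tx": 0.006, "ty": 0.025, "tz": -0.03, "fingers": 0.045},
  {"wx": 0, "wy": 0, "wz": 0.7, "tx": 0, "ty": 0.005, "tz": -0.03, "fingers": 0.045},
  {"wx": 0, "wy": 0, "wz": 0, "tx": 0, "ty": 0, "tz": -0.01, "fingers": 0.045},
  {"wx": 0, "wy": 0, "wz": 0, "tx": 0, "ty": 0, "tz": 0, "fingers": 0.045},
  {"wx": 0, "wy": 0, "wz": 0, "tx": 0, "ty": 0, "tz": 0, "fingers": 0.045},
  {"wx": 0, "wy": 0, "wz": 0, "tx": 0, "ty": 0, "tz": 0, "fingers": 0.045},
])

```text
t: 23.45
tool_pos: [529.0, 207.2, 115.5]
orientation: [3.138, -0.002, 1.319]
ft_force: [-0.4, -0.3, 0.1]
grip_width: 45.0
grip_force: 0.0
```

```bash
python3 - <<'E'
from h import *
s,f=wrist();print(s["tool_pos"],s["orientation"]);im=f["img"]
hsv=cv2.cvtColor(im,cv2.COLOR_RGB2HSV)
m=(((hsv[...,1]<45)&(hsv[...,2]>150))|((hsv[...,0]>60)&(hsv[...,0]<100)&(hsv[...,1]>80))).astype(np.uint8);m[:,:250]=0;m[:,420:]=0
for c in cv2.findContours(m,0,2)[0]:
    if cv2.contourArea(c)>150:
        P=np.array([onz(f,*p[0],11)[:2] for p in c],np.float32);print(cv2.boundingRect(c),cv2.minAreaRect(P))
E
```

```text
[529.00935898 207.21894125 115.47962163] [ 3.13825209e+00 -1.98669301e-03  1.31900458e+00]
(266, 333, 25, 39) ((446.3349914550781, 73.56353759765625), (13.68409252166748, 46.86418914794922), 5.430273056030273)
(310, 164, 26, 62) ((528.4932861328125, 212.00442504882812), (49.997314453125, 19.683115005493164), 76.1529312133789)
(376, 68, 17, 24) ((591.59765625, 283.4754333496094), (14.096602439880371, 9.42149829864502), 89.60598754882812)
(397, 57, 23, 88) ((607.607421875, 263.5063171386719), (59.44594955444336, 14.989765167236328), 85.16812133789062)
(375, 36, 43, 31) ((602.894775390625, 300.033447265625), (29.49678611755371, 12.489847183227539), 6.370969772338867)
```

The card eraser measures 50×20 mm at (528.5, 212), matching its given size.

Emit:
servo_tool([
  {"wx": 0, "wy": 0, "wz": 0.5, "tx": -0.0005, "ty": 0.0048, "tz": -0.02, "fingers": 0.045},
  {"wx": 0, "wy": 0, "wz": 0, "tx": 0, "ty": 0, "tz": -0.025, "fingers": 0.045},
  {"wx": 0, "wy": 0, "wz": 0, "tx": 0, "ty": 0, "tz": -0.025, "fingers": 0.045},
  {"wx": 0, "wy": 0, "wz": 0, "tx": 0, "ty": 0, "tz": -0.022, "fingers": 0.04},
  {"wx": 0, "wy": 0, "wz": 0, "tx": 0, "ty": 0, "tz": -0.013, "fingers": 0.035},
  {"wx": 0, "wy": 0, "wz": 0, "tx": 0, "ty": 0, "tz": -0.0065, "fingers": 0.035},
  {"wx": 0, "wy": 0, "wz": 0, "tx": 0, "ty": 0, "tz": 0, "fingers": 0.01},
  {"wx": 0, "wy": 0, "wz": 0, "tx": 0, "ty": 0, "tz": 0, "fingers": 0.01},
  {"wx": 0, "wy": 0, "wz": 0, "tx": 0, "ty": 0, "tz": 0, "fingers": 0.01},
  {"wx": 0, "wy": 0, "wz": 0, "tx": 0, "ty": 0, "tz": 0, "fingers": 0.01},
])

```text
t: 24.5
tool_pos: [528.0, 212.7, 2.4]
orientation: [3.14, -0.001, 1.329]
ft_force: [-0.6, 0.2, 0.5]
grip_width: 18.4
grip_force: 33.5
```

Emit:
servo_tool([
  {"wx": 0, "wy": 0, "wz": 0, "tx": 0, "ty": 0, "tz": 0.03, "fingers": 0.01},
  {"wx": 0, "wy": 0, "wz": 0, "tx": 0, "ty": 0, "tz": 0.045, "fingers": 0.01},
  {"wx": 0, "wy": 0, "wz": 0, "tx": 0, "ty": 0, "tz": 0.045, "fingers": 0.01},
  {"wx": 0, "wy": 0, "wz": -1, "tx": -0.01, "ty": -0.038, "tz": 0.02, "fingers": 0.01},
  {"wx": 0, "wy": 0, "wz": -1, "tx": -0.01, "ty": -0.042, "tz": 0.01, "fingers": 0.01},
  {"wx": 0, "wy": 0, "wz": 0, "tx": -0.01, "ty": -0.042, "tz": 0, "fingers": 0.01},
  {"wx": 0, "wy": 0, "wz": 0, "tx": -0.01, "ty": -0.042, "tz": 0, "fingers": 0.01},
  {"wx": 0, "wy": 0, "wz": 0, "tx": -0.01, "ty": -0.042, "tz": 0, "fingers": 0.01},
  {"wx": 0, "wy": 0, "wz": 0, "tx": -0.01, "ty": -0.042, "tz": 0, "fingers": 0.01},
  {"wx": 0, "wy": 0, "wz": 0, "tx": -0.01, "ty": -0.042, "tz": 0, "fingers": 0.01},
])

```text
t: 25.5
tool_pos: [456.9, -79.1, 152.1]
orientation: [3.14, -0.0, 1.294]
ft_force: [0.4, -0.1, -0.6]
grip_width: 18.5
grip_force: 33.6
```

Emit:
servo_tool([
  {"wx": 0, "wy": 0, "wz": 0, "tx": -0.01, "ty": -0.042, "tz": 0, "fingers": 0.01},
  {"wx": 0, "wy": 0, "wz": 0, "tx": -0.01, "ty": -0.042, "tz": 0, "fingers": 0.01},
  {"wx": 0, "wy": 0, "wz": 0, "tx": -0.01, "ty": -0.042, "tz": 0, "fingers": 0.01},
  {"wx": 0, "wy": 0, "wz": 0, "tx": -0.0114, "ty": -0.042, "tz": 0, "fingers": 0.01},
  {"wx": 0, "wy": 0, "wz": 0, "tx": 0, "ty": 0, "tz": 0, "fingers": 0.01},
  {"wx": 0, "wy": 0, "wz": 0, "tx": 0, "ty": 0, "tz": -0.02, "fingers": 0.01},
  {"wx": 0, "wy": 0, "wz": 0, "tx": 0, "ty": 0, "tz": -0.02, "fingers": 0.01},
  {"wx": 0, "wy": 0, "wz": 0, "tx": 0, "ty": 0, "tz": 0, "fingers": 0.01},
  {"wx": 0, "wy": 0, "wz": 0, "tx": 0, "ty": 0, "tz": 0, "fingers": 0.01},
  {"wx": 0, "wy": 0, "wz": 0, "tx": 0, "ty": 0, "tz": 0, "fingers": 0.01},
])

```text
t: 26.5
tool_pos: [416.7, -245.5, 112.9]
orientation: [3.14, 0.001, 1.295]
ft_force: [-0.1, 0.2, 0.9]
grip_width: 18.3
grip_force: 33.6
```

Emit:
servo_tool([
  {"wx": 0, "wy": 0, "wz": 0, "tx": 0, "ty": 0, "tz": -0.01, "fingers": 0.01},
  {"wx": 0, "wy": 0, "wz": 0, "tx": 0, "ty": 0, "tz": -0.015, "fingers": 0.01},
  {"wx": 0, "wy": 0, "wz": 0, "tx": 0, "ty": 0, "tz": -0.01, "fingers": 0.01},
  {"wx": 0, "wy": 0, "wz": 0, "tx": 0, "ty": 0, "tz": -0.005, "fingers": 0.01},
  {"wx": 0, "wy": 0, "wz": 0, "tx": 0, "ty": 0, "tz": 0, "fingers": 0.01},
  {"wx": 0, "wy": 0, "wz": 0, "tx": 0, "ty": 0, "tz": 0, "fingers": 0.04},
  {"wx": 0, "wy": 0, "wz": 0, "tx": 0, "ty": 0, "tz": 0, "fingers": 0.04},
  {"wx": 0, "wy": 0, "wz": 0, "tx": 0, "ty": 0, "tz": 0, "fingers": 0.04},
  {"wx": 0, "wy": 0, "wz": 0, "tx": 0, "ty": 0, "tz": 0.02, "fingers": 0.04},
  {"wx": 0, "wy": 0, "wz": 0, "tx": 0, "ty": 0, "tz": 0.04, "fingers": 0.04},
])

```text
t: 27.5
tool_pos: [414.3, -244.4, 128.1]
orientation: [-3.134, -0.002, 1.294]
ft_force: [0.2, -0.8, 0.2]
grip_width: 39.8
grip_force: 0.0
```

Emit:
servo_tool([
  {"wx": 0, "wy": 0, "wz": 0, "tx": 0, "ty": 0, "tz": 0.04, "fingers": 0.04},
  {"wx": 0, "wy": 0, "wz": 0, "tx": 0, "ty": 0, "tz": 0.04, "fingers": 0.04},
  {"wx": 0, "wy": 0, "wz": 0, "tx": 0, "ty": 0, "tz": 0.03, "fingers": 0.04},
  {"wx": 0, "wy": 0, "wz": 0, "tx": -0.005, "ty": -0.02, "tz": 0.02, "fingers": 0.04},
  {"wx": 0, "wy": 0, "wz": 0, "tx": -0.005, "ty": -0.02, "tz": 0, "fingers": 0.04},
  {"wx": 0, "wy": 0, "wz": 0, "tx": 0, "ty": 0, "tz": 0, "fingers": 0.04},
  {"wx": 0, "wy": 0, "wz": 0, "tx": 0, "ty": 0, "tz": 0, "fingers": 0.04},
  {"wx": 0, "wy": 0, "wz": 0, "tx": 0, "ty": 0, "tz": 0, "fingers": 0.04},
  {"wx": 0, "wy": 0, "wz": 0, "tx": 0, "ty": 0, "tz": 0, "fingers": 0.04},
  {"wx": 0, "wy": 0, "wz": 0, "tx": 0, "ty": 0, "tz": 0, "fingers": 0.04},
])

```text
t: 28.5
tool_pos: [406.1, -285.0, 261.0]
orientation: [-3.141, -0.0, 1.295]
ft_force: [-0.3, 0.6, -1.2]
grip_width: 40.3
grip_force: 0.0
```

```bash
python3 - <<'E'
from h import *
s,f=wrist();print(s["tool_pos"],s["orientation"])
g=grab_frame("scene")["img"];w=f["img"]
a=cv2.resize(w[60:320,190:480],None,fx=1.5,fy=1.5,interpolation=2);b=cv2.resize(g[200:300,290:390],None,fx=3.4,fy=3.4,interpolation=2)
O=np.zeros((400,790,3),np.uint8);O[:a.shape[0],:a.shape[1]]=a;O[:340,445:785]=b;cv2.imwrite("pics/fin.png",O[:,:,::-1])
E
```

```text
[ 406.10966084 -285.00838624  261.0447317 ] [-3.14125420e+00 -2.12091496e-04  1.29490428e+00]
```

View pics/fin.png

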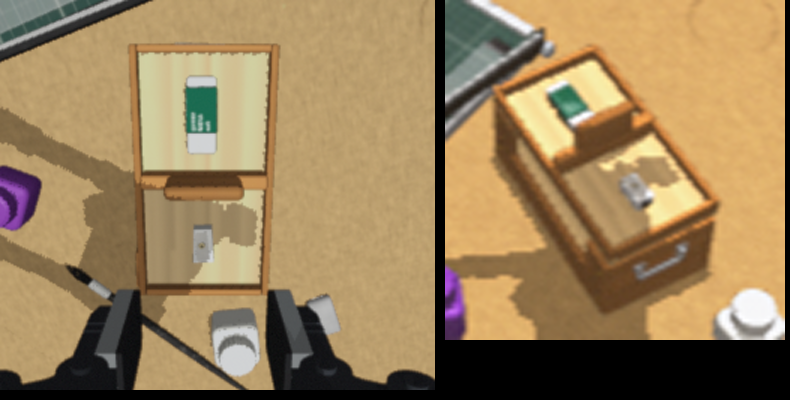

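The tray sits flush and square on the box, with the sleeved eraser in one compartment at (201,115) and the sharpener in the other at (202,244). The gripper is clear, so I'm handing the job in.

```bash
python3 -c "
from station import close_job;print(close_job())"
```

```text
the job is handed in; nothing more can be done
None
```

I packed the ink box and handed the job in at about 28.5 s on the robot's clock (limit 128 s). Both small bottles are in the rack holes, the tray is seated on the box, and the sleeved eraser and the sharpener are in opposite compartments; no verdict was shown.

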